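# Seat the tube block in the corner of the warming plate

## Task

On the black warming plate, push the long eight-hole metal tube block across the plate until it sits square in the steel corner stop: its long side flush against the long rail and its end against the short leg, touching both. Only push it from outside with the fingers: do not take it between the fingers, lift it or tip it. Leave everything else on the plate and bench where it stands.

Things in the scene. Friction and masses are not known exactly. Their poses are not given: they have to be found in the camera images.
- tube_block: the task's block: loose plain aluminium tube block, 60 (own x) x 100 (own y) x 45 mm tall, about 0.5 kg, with 2 x 4 round holes in its top; it slides on the plate. Origin: centre of its underside; z up. It is the same when turned by half a turn
- corner_stop: fixed L-shaped steel fence on the plate, 20 mm high, 12 mm thick. Origin: inner corner, level with the plate's top. Long rail: inner face at own x = 0, from y = 0 to -260 mm. Short leg: inner face at own y = 0, from x = 0 to -60 mm. Own +x points roughly away from the robot, +y to its left. Seated block: its origin at own x = -30, y = -50 mm, its x axis parallel to the stop's
- warm_plate: black warming plate fixed on the bench, 360 (own x) x 460 (own y) mm, flat top 22 mm above the bench. Origin: centre of its underside
- small_block: bystander on the plate: loose square aluminium block 50 x 50 x 40 mm with 2 x 2 holes. Origin: centre of its underside
- dish: bystander on the plate: loose lidded culture dish, 56 mm across, 14 mm tall. Origin: centre of its underside
- vial: bystander on the plate: loose small capped vial, 26 mm across, 55 mm tall. Origin: centre of its underside
- pen: bystander on the bench to the right of the plate: marker pen lying along own x, about 133 mm long and 12 mm thick. Origin: near mid-length, underside
- pipette: bystander on the bench to the right of the plate: hand pipette lying along own x, about 235 mm long, 28 mm wide body, 26 mm tall. Origin: near mid-length, at the underside
- dish_stack: bystander on the bench to the left of the plate: stack of white dishes, 90 mm across, 62 mm tall. Origin: centre of its underside
Not all that is in view belongs to the job. What is shaped like the tube_block but purple or red is not meant.

How it is judged (in metres and radians):
At the end, for the whole second after the job is handed in: The tube block stands at rest flat on the plate in the corner stop: its centre within 4 mm of the seated place along each of the stop's axes (gap to each face under 4 mm), and its sides within 0.04 rad of the stop's (x of tube_block in the frame of corner_stop between -0.034 and -0.026 m and y of tube_block in the frame of corner_stop between -0.054 and -0.046 m and angle between the x axis of tube_block and the x axis of corner_stop, either way round below 0.04 rad and height (world z) of tube_block between 0.019 and 0.025 m and angle between tube_block's own z axis and vertical below 0.04 rad and linear speed of tube_block below 0.01 m/s and angular speed of tube_block below 0.05 rad/s); the robot touches nothing.
It fails at once if the tube block is lifted off the plate (more than 6 mm) or falls off it (height (world z) of tube_block above 0.028 m or height (world z) of tube_block below 0.016 m).
It fails at once if the tube block is tipped by more than 0.12 rad (angle between tube_block's own z axis and vertical above 0.12 rad).
It fails at once if the tube block is taken between the fingers (the grasp point is inside the block) (x of the grasp point in the frame of tube_block between -0.026 and 0.026 m and y of the grasp point in the frame of tube_block between -0.046 and 0.046 m and z of the grasp point in the frame of tube_block below 0.05 m).
It fails at once if a bystander is moved by more than 15 mm (distance of any of small_block, dish, vial, pen, pipette, dish_stack from where it was at the start of the episode above 0.015 m).
It also fails if it takes over 48 s, if anything falls off the work surface, if the arm or the gripper's body presses on something with over 40 N, if the wrist force passes 120 N, or if a joint passes its speed limit or range.

## Robot

A 6-joint arm with a two-finger parallel gripper is mounted at the origin on the work surface. World frame = base frame: x ahead of the robot, y to its left, z up, the work surface at z = 0. Lengths are in mm, angles in degrees, forces in N, time in s.
With the tool pointing down it reaches from about 300 to 850 mm from the base axis. Payload 4.2 kg.
Tool frame: the origin (TCP) lies on the centre line of the jaws, within the pads' length; the fingertips stand 14 mm ahead of it and the grasp point (between the pads) lies 5 mm behind it; z points along the fingers, y is the direction in which the jaws open and shut (so a half turn about z gives the same grasp; the last joint's range is limited). The gripper opens to 91 mm and grips with 3 to 60 N. Pads are 32 mm wide; open, the fingers measure 118 mm over their backs; the gripper's body (76 mm by 178 mm) begins 60 mm behind the grasp point.
Start: joints at [74.485, 18.312, 89.639, -0, 72.044, -1.146], TCP at [142.704, 557.025, 227.976] pointing down, gripper open.
Joint ranges: [-177.97, 177.97], [-48.28, 115.42], [12.27, 149.76], [-77.06, 257.06], [2.81, 150.46], [-146.56, 146.56]. Speed limits (degrees/s): [147.25, 147.25, 180, 180, 180, 180].

## Interface

Orientations are given as [roll, pitch, yaw] about the fixed x, y, z axes, in that order (R = Rz(yaw) Ry(pitch) Rx(roll)).
In Python, from workcell import env gives the robot as it stands.
- The arm moves only by the tool play_rows, never from a script. Its argument "increments" is a list of rows, each a list of 5 numbers: the shift along the world's x, y, z in mm, then the turn about the world's z in degrees, then the closure, from 0 (fully open) to 1 (shut). In form: [[x, y, z, yaw, fingers], ...]. A call has 1 to 20 rows; each row shifts and turns the commanded pose from where the row before left it; what a row does not reach is not made up. A row lasts 1/8 s, in which the tool goes at most 62.5 mm and 10.7 degrees, less where a joint would pass 70% of its speed; a pose out of reach is approached as far as the arm can. A call is refused whole if a number of a shift passes 62.5 or a number of a turn 10.7, either way. A call with a gripper value outside its range is refused whole. The fingers move at their own pace and stop on an object; "newtons" is the grip in N (left out, the last holds). Time passes only in rows, so rows that do not move let the fingers close. It gives the time, the measured TCP pose, the force and the opening at its end, in the units of the state.
- env.state(): the state, without advancing time (a new reading comes with each control period).
- env.grab_frame(name): name is "scene" or "top" or "wrist"; returns the picture (384x512x3 uint8, red, green, blue); there is no depth.
- env.calibration(name): a dict with "fx", "fy", "cx", "cy" (pixels), "R" (3x3) and "t" (3): a world point X has camera coordinates R X + t; the wrist camera has in their place "hand_eye" (4x4, takes a point from camera to tool coordinates, whose origin is the TCP and whose axes are the flange's). Camera axes: x right, y down, z forward; pixel columns grow to the right and rows downward; lengths in mm; the calibration is good to about 2 mm. A picture is of the moment at which its call begins: read the wrist's pose just before it. calibration takes no time and is no camera call.
- env.job_done(): hands the job in, once; it reports no verdict.
The state is a dict: "time_s": time; "qpos": joint angles; "qvel": joint speeds; "effort": joint torques, N m; "ee_pos": TCP position; "ee_rot": TCP orientation; "force": force on the tool from outside, world axes, zero at the start; "torque": the same for the moment, N m; "gripper_width": finger opening in mm.
Only numpy, scipy, OpenCV 4.12 (cv2) and the standard library are available. Lean on these libraries where they do the work, as an engineer would, in place of code of your own. Each camera call takes 0.05 s, during which the arm holds its last target.

## Working session

There is one attempt and no reset: what is moved stays moved. The work goes in short steps, Python scripts to look and compute and a tool call to move; the robot and the scene stay as the last step left them, time stands still between calls to the robot, and variables do not carry over. Pictures are saved under pics/ and viewed, and the job is handed in when it is done.

Besides the shell and the picture viewer there is one more tool, called after "Request:" as a command line: name --pt "numbers of a row" for each row, then --argument value for the rest. play_rows: Moves the arm, as the interface text tells. Its arguments: {"type":"object","properties":{"increments":{"type":"array"},"newtons":{"type":"number"}},"required":["increments"]}

```bash
mkdir -p pics; cat > h.py <<'E'
import numpy as np,cv2
from workcell import env
def grab(n,f):
    im=env.grab_frame(n); cv2.imwrite('pics/'+f,cv2.cvtColor(im,cv2.COLOR_RGB2BGR)); return im
def ray(n,uv,z):
    c=env.calibration(n);R=np.array(c['R']);t=np.array(c['t'])
    d=R.T@np.array([(uv[0]-c['cx'])/c['fx'],(uv[1]-c['cy'])/c['fy'],1]);o=-R.T@t
    return o+d*(z-o[2])/d[2]
def proj(n,X):
    c=env.calibration(n);p=np.array(c['R'])@np.array(X)+np.array(c['t'])
    return [c['fx']*p[0]/p[2]+c['cx'],c['fy']*p[1]/p[2]+c['cy']]
E
python3 - <<'E'
from h import *
print(env.state())
for n in ['top','scene']:
    grab(n,n+'0.png'); c=env.calibration(n); print(c, -np.array(c['R']).T@np.array(c['t']))
E
```

```text
{'time_s': 0.0, 'qpos': array([ 7.44860242e+01,  1.83520594e+01,  8.97070144e+01,  6.34100426e-04,
        7.20431366e+01, -1.14720084e+00]), 'qvel': array([-0.16360025,  0.06369737,  0.05991558,  0.03747724, -0.02089248,
       -0.0185613 ]), 'effort': array([ 1.53525662e-04, -4.12464023e+01, -2.31976175e+01,  7.28286593e-02,
        4.55609872e-02, -1.34907018e-04]), 'ee_pos': array([142.55325215, 556.55154316, 227.11194105]), 'ee_rot': array([-1.79897822e+02, -2.64910423e-03,  1.65633027e+02]), 'force': array([ 0.47496918, -1.13658121, -0.42230288]), 'torque': array([ 0.01873245, -0.01512466, -0.02478458]), 'gripper_width': 91.5265413305638}
{'fx': 396.1444129506545, 'fy': 396.1444129506545, 'cx': 260.43694226787835, 'cy': 189.7660681713425, 'R': array([[ 0.09098319, -0.99584466,  0.0039337 ],
       [-0.97258855, -0.08970588, -0.21453291],
       [ 0.21399433,  0.01569302, -0.97670884]]), 't': array([ -35.09764268,  476.61663157, 1023.17566165])} [ 247.791383     -8.25319887 1101.73272976]
{'fx': 403.5525656410126, 'fy': 403.5525656410126, 'cx': 260.8226972436807, 'cy': 193.66317610413026, 'R': array([[-0.2826674 ,  0.95910645,  0.01462702],
       [ 0.7595018 ,  0.23310184, -0.60730598],
       [-0.58588067, -0.16055635, -0.79433337]]), 't': array([ 123.74985114, -318.6678588 , 1670.44552411])} [1255.6906062   223.79342809 1131.55162584]
```

View pics/top0.png

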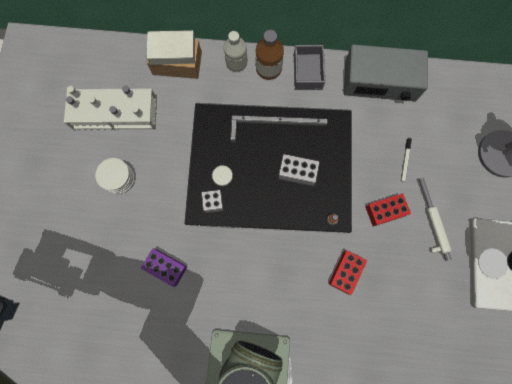

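View pics/scene0.png

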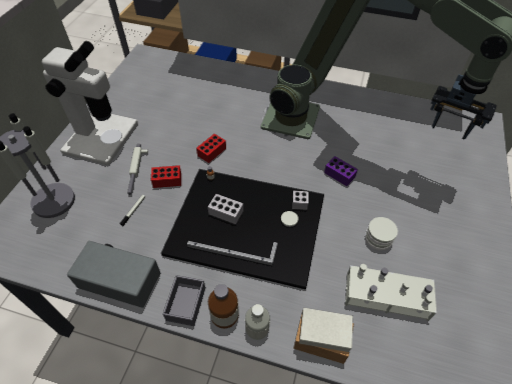

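The top view shows the block at about (299,170) and the stop's corner near (235,119). The rail runs right to (326,122) and the short leg goes down to (233,140). The dish is at (222,176), the small block at (212,201) and the vial at (333,219). Next I'll measure these.

```bash
python3 - <<'E'
from h import *
im=cv2.imread('pics/top0.png')
c=im[90:240,180:365]
cv2.imwrite('pics/top0c.png',cv2.resize(c,None,fx=4,fy=4,interpolation=cv2.INTER_CUBIC))
g=cv2.cvtColor(im,cv2.COLOR_BGR2GRAY)
m=np.zeros_like(g); m[108:228,193:350]=(g[108:228,193:350]>60)*255
n,l,s,ce=cv2.connectedComponentsWithStats(m)
for i in range(1,n):
    if s[i,4]>30:
        cs,_=cv2.findContours((l==i).astype(np.uint8),cv2.RETR_EXTERNAL,cv2.CHAIN_APPROX_NONE)
        r=cv2.minAreaRect(cs[0]); print(s[i],ce[i].round(1),r,cv2.boxPoints(r).round(1).tolist())
E
```

```text
[304 108  46   3  80] [331.4 108.5] ((326.5, 109.0), (2.0, 45.0), 90.0) [[304.0, 108.0], [349.0, 108.0], [349.0, 110.0], [304.0, 110.0]]
[230 115  98  26 722] [272.5 121.2] ((278.5, 127.5), (25.0, 97.0), 90.0) [[230.0, 115.0], [327.0, 115.0], [327.0, 140.0], [230.0, 140.0]]
[279 154  41  32 871] [298.5 169.4] ((298.6346130371094, 169.32691955566406), (38.63488006591797, 25.8873291015625), 11.309932708740234) [[277.20001220703125, 178.1999969482422], [282.20001220703125, 152.8000030517578], [320.1000061035156, 160.39999389648438], [315.0, 185.8000030517578]]
[211 165  22  21 368] [221.7 175. ] ((221.5, 175.0), (20.0, 21.0), 90.0) [[211.0, 165.0], [232.0, 165.0], [232.0, 185.0], [211.0, 185.0]]
[201 189  22  24 402] [211.7 200.6] ((211.51217651367188, 200.60975646972656), (21.64457893371582, 20.540266036987305), 83.6598129272461) [[200.10000610351562, 191.0], [220.5, 188.6999969482422], [222.89999389648438, 210.1999969482422], [202.5, 212.5]]
[327 214  12  11 100] [332.4 219. ] ((332.5, 219.0), (10.0, 11.0), 90.0) [[327.0, 214.0], [338.0, 214.0], [338.0, 224.0], [327.0, 224.0]]
[193 225  49   3  98] [212.6 226.4] ((217.0, 226.0), (2.0, 48.0), 90.0) [[193.0, 225.0], [241.0, 225.0], [241.0, 227.0], [193.0, 227.0]]
```

View pics/top0c.png

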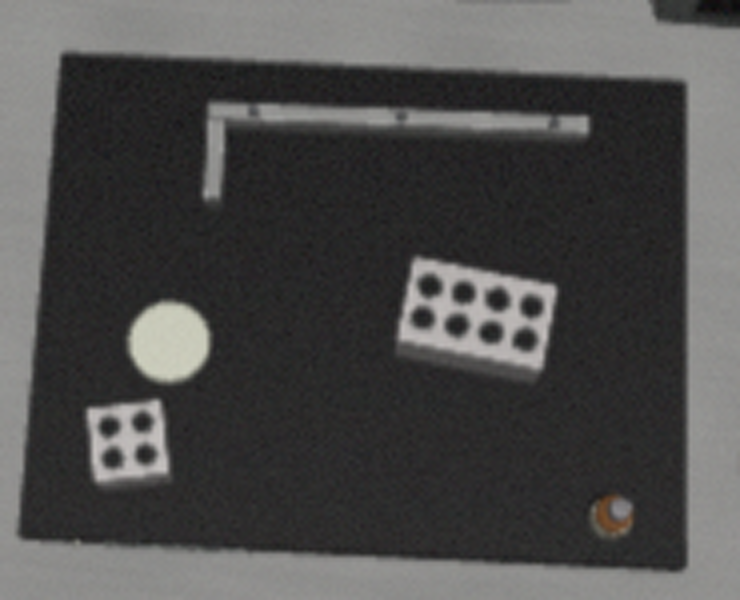

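```bash
python3 - <<'E'
from h import *
def f(p,z): return ray('top',(180+(p[0]+.5)/4-.5,90+(p[1]+.5)/4-.5),z)[:2].round(1)
B=[f(p,67) for p in [(413,257),(556,284),(543,371),(400,346)]]
print('block',B,np.mean(B,0),[np.linalg.norm(B[i]-B[i-1]).round(1) for i in range(4)])
d=(B[0]-B[1]+B[3]-B[2]);print('long axis ang from +y',np.degrees(np.arctan2(-d[0],d[1])))
H=[f(p,67) for p in [(430,286),(463,293),(498,300),(532,307),(525,340),(491,332),(457,325),(423,318)]]
print('holes',np.mean(H,0)); d=H[0]+H[7]-H[3]-H[4];print(np.degrees(np.arctan2(-d[0],d[1])))
O=f((209,102),42);E=f((589,117),42);I=f((225,120),42);E2=f((589,133),42);L=f((221,200),42);L0=f((204,200),42)
print('stop',O,E,I,E2,L,L0); d=O-E;print(np.linalg.norm(d),np.degrees(np.arctan2(-d[0],d[1])))
d=I-L;print('leg',np.degrees(np.arctan2(d[1],d[0])))
P=[f(p,22) for p in [(63,53),(686,82),(686,570),(21,538)]];print('plate',P)
d=P[0]-P[1]+P[3]-P[2];print(np.degrees(np.arctan2(-d[0],d[1])),[np.linalg.norm(P[i]-P[i-1]).round(1) for i in range(4)])
print('dish',f((169,342),36),'small',f((127,442),62),'vial',f((620,508),77))
E
```

```text
block [array([580. , -43.5]), array([ 569.8, -141.8]), array([ 508.3, -136.8]), array([516.7, -39.7])] [543.7  -90.45] [np.float64(63.4), np.float64(98.8), np.float64(61.7), np.float64(97.5)]
long axis ang from +y -5.4375645200424545
holes [544.8125 -89.9625]
-7.059385473238992
stop [689.9 109.9] [ 703.6 -161.1] [677.3  97.1] [ 691.5 -161.8] [617.4  93.6] [616.2 105.5]
271.3460705446091 2.8940387945962227
leg 3.3440313126424446
plate [array([726.4, 222.6]), array([ 746. , -233.1]), array([ 389.2, -248.1]), array([369.5, 206.2])]
2.472885496516617 [np.float64(357.3), np.float64(456.1), np.float64(357.1), np.float64(454.7)]
dish [512.9 119.2] small [435.4 136.3] vial [ 418.6 -191.2]
```

Request:
play_rows --pt "21.5 -42.9 -6 1.15 0.4" --pt "21.5 -42.9 -6 1.15 0.4" --pt "21.5 -42.9 -6 1.15 0.4" --pt "21.5 -42.9 -6 1.15 0.4" --pt "21.5 -42.9 -6 1.15 0.4" --pt "21.5 -42.9 -6 1.15 0.4" --pt "21.5 -42.9 -6 1.15 0.4" --pt "21.5 -42.9 -6 1.15 0.4" --pt "21.5 -42.9 -6 1.15 0.4" --pt "21.5 -42.9 -6 1.15 0.4" --pt "21.5 -42.9 -6 1.15 0.4" --pt "21.5 -42.9 -6 1.15 0.4" --pt "21.5 -42.9 -6 1.15 0.4" --pt "21.5 -42.9 -6 1.15 0.4" --pt "21.5 -42.9 -6 1.15 0.4" --pt "0 0 0 0 0.4" --pt "0 0 0 0 0.4"

```text
time_s: 2.22
ee_pos: [464.4, -86.1, 137.6]
ee_rot: [179.9, -0.1, -177.2]
force: [-0.4, -0.5, 0.2]
gripper_width: 54.6
```

```bash
python3 - <<'E'
from h import *
print(env.calibration('wrist')); s=env.state(); print(s['ee_pos'],s['ee_rot'])
grab('wrist','w1.png'); grab('top','top1.png')
im=cv2.imread('pics/top1.png')
cv2.imwrite('pics/top1c.png',cv2.resize(im[90:240,180:365],None,fx=4,fy=4,interpolation=cv2.INTER_CUBIC))
E
```

```text
{'fx': 322.20409102178746, 'fy': 322.20409102178746, 'cx': 254.6046466828036, 'cy': 195.38258396409395, 'hand_eye': array([[ 6.90975202e-04, -9.63093385e-01, -2.69166594e-01,
         7.50222927e+01],
       [ 9.99999723e-01,  5.90636101e-04,  4.53760946e-04,
         2.81568350e-01],
       [-2.78034658e-04, -2.69166833e-01,  9.63093526e-01,
        -1.56352109e+02],
       [ 0.00000000e+00,  0.00000000e+00,  0.00000000e+00,
         1.00000000e+00]])}
[464.42115475 -86.08397415 137.55014219] [ 1.79947522e+02 -9.22041620e-02 -1.77156896e+02]
```

View pics/w1.png

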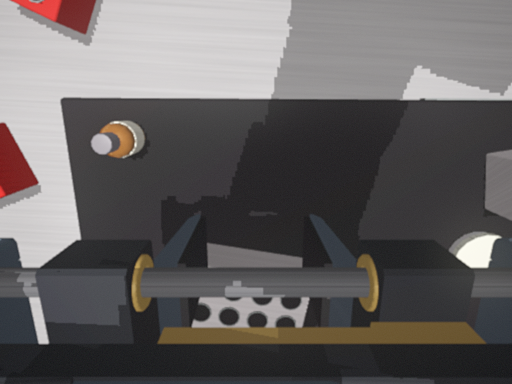

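View pics/top1c.png

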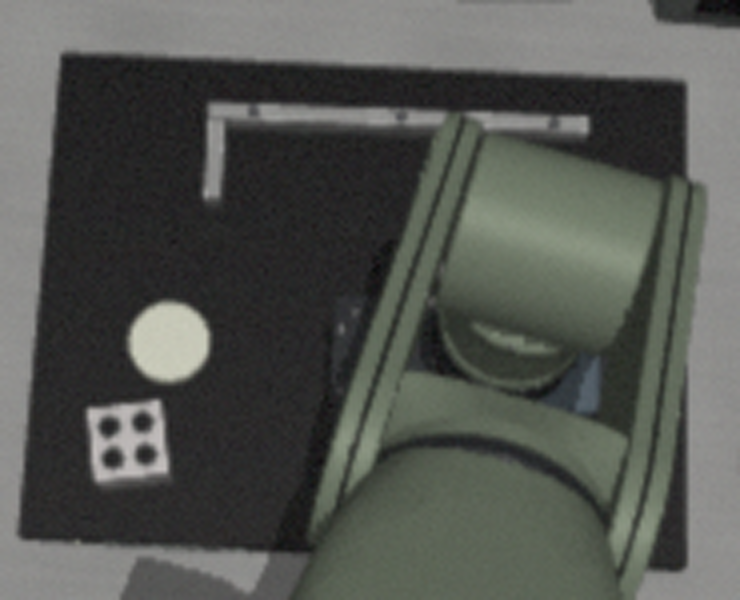

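Request:
play_rows --pt "0 0 -20 0 0.4" --pt "0 0 -20 0 0.4" --pt "0 0 -20 0 0.4" --pt "0 0 -20 0 0.4" --pt "0 0 -13 0 0.4" --pt "0 0 0 0 0.4" --pt "8 0.4 0 0 0.4" --pt "8 0.4 0 0 0.4" --pt "8 0.4 0 0 0.4" --pt "8 0.4 0 0 0.4" --pt "8 0.4 0 0 0.4" --pt "0 0 0 0 0.4"

```text
time_s: 3.82
ee_pos: [506.4, -84.5, 44.9]
ee_rot: [180.0, 0.1, -177.1]
force: [0.7, 0.2, 0.5]
gripper_width: 54.5
```

Request:
play_rows --pt "8 0.4 0 0 0.4" --pt "8 0.4 0 0 0.4" --pt "8 0.4 0 0 0.4" --pt "8 0.4 0 0 0.4" --pt "8 0.4 0 0 0.4" --pt "8 0.4 0 0 0.4" --pt "8 0.4 0 0 0.4"

```text
time_s: 4.7
ee_pos: [559.6, -81.3, 44.8]
ee_rot: [179.9, -0.2, -177.1]
force: [-6.4, 0.2, 4.7]
gripper_width: 54.8
```

```bash
python3 - <<'E'
from h import *
s=env.state(); print(s['ee_pos'],s['force'])
grab('wrist','w2.png'); grab('top','top2.png'); grab('scene','sc2.png')
a=cv2.imread('pics/top2.png')[90:240,180:365];b=cv2.imread('pics/sc2.png')[160:290,150:340]
a=cv2.resize(a,(555,450));b=cv2.resize(b,(658,450))
cv2.imwrite('pics/a2.png',cv2.resize(a,None,fx=1.3,fy=1.3));cv2.imwrite('pics/b2.png',b)
E
```

```text
[559.62118358 -81.29884166  44.79913387] [-6.37390112  0.18790956  4.69355701]
```

View pics/a2.png

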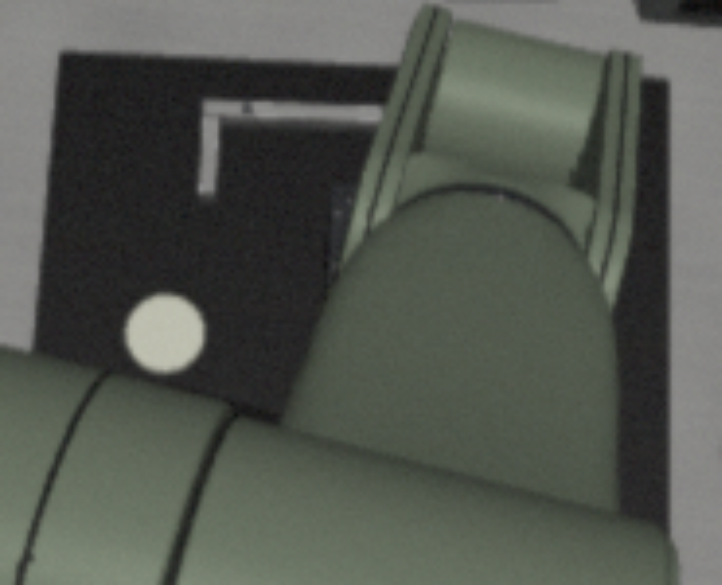

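View pics/b2.png

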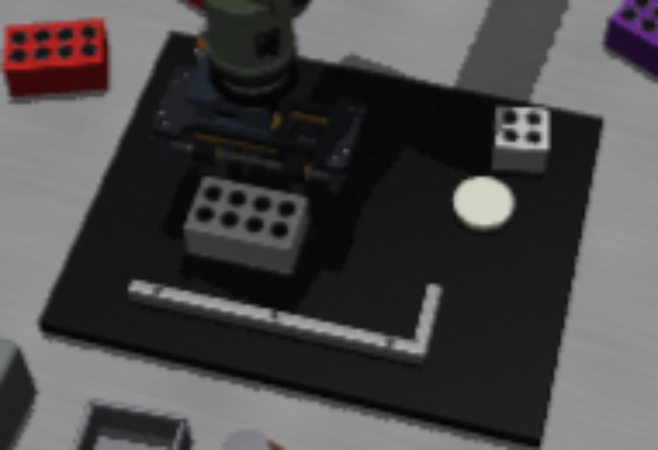

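View pics/w2.png

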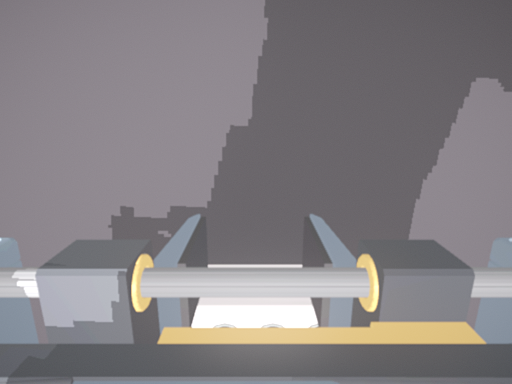

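Request:
play_rows --pt "7 0.4 0 0 0.4" --pt "7 0.4 0 0 0.4" --pt "7 0.4 0 0 0.4" --pt "7 0.4 0 0 0.4" --pt "7 0.4 0 0 0.4" --pt "5 0.2 0 0 0.4" --pt "3 0.2 0 0 0.4"

```text
time_s: 5.72
ee_pos: [604.5, -79.3, 44.8]
ee_rot: [180.0, -0.0, -177.1]
force: [-3.2, 0.6, -1.2]
gripper_width: 54.8
```

```bash
python3 - <<'E'
from h import *
s=env.state(); print(s['ee_pos'],s['force'])
grab('scene','sc3.png')
b=cv2.imread('pics/sc3.png')[190:280,170:300]
cv2.imwrite('pics/b3.png',cv2.resize(b,None,fx=6,fy=6,interpolation=cv2.INTER_CUBIC))
E
```

```text
[604.52652404 -79.26359451  44.79054807] [-3.23287208  0.64172661 -1.15837713]
```

View pics/b3.png

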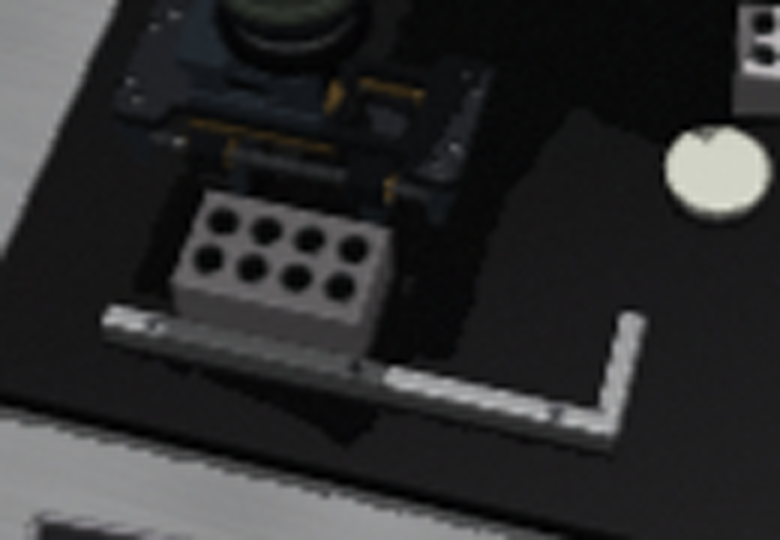

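Request:
play_rows --pt "1.5 0.1 0 0 0.4" --pt "1.5 0.1 0 0 0.4" --pt "1.5 0.1 0 0 0.4" --pt "0 0 0 0 0.4"

```text
time_s: 6.28
ee_pos: [609.0, -79.0, 45.0]
ee_rot: [180.0, 0.0, -177.1]
force: [-3.2, 0.4, -1.9]
gripper_width: 55.1
```

Request:
play_rows --pt "1 0 0 0 0.4" --pt "1 0 0 0 0.4" --pt "0 0 0 0 0.4"

```text
time_s: 6.65
ee_pos: [610.3, -79.0, 45.0]
ee_rot: [180.0, -0.0, -177.1]
force: [-4.5, 0.4, -0.1]
gripper_width: 54.7
```

Request:
play_rows --pt "1 0 0 0 0.4" --pt "0 0 0 0 0.4"

```text
time_s: 6.9
ee_pos: [610.3, -79.0, 45.0]
ee_rot: [180.0, -0.2, -177.1]
force: [-6.9, -0.4, 1.1]
gripper_width: 54.7
```

Request:
play_rows --pt "1 0 0 0 0.4" --pt "0 0 0 0 0.4"

```text
time_s: 7.15
ee_pos: [610.3, -79.0, 45.1]
ee_rot: [180.0, -0.3, -177.1]
force: [-10.3, -0.2, 4.2]
gripper_width: 54.8
```

```bash
python3 - <<'E'
from h import *
def f(p,z): return ray('scene',(170+(p[0]+.5)/6-.5,190+(p[1]+.5)/6-.5),z)[:2].round(1)
print([f(p,67) for p in [(207,188),(175,288),(365,328),(393,228)]])
print([f(p,42) for p in [(600,408),(620,412),(640,312)]])
E
```

```text
[array([ 626.6, -131.7]), array([ 688.4, -125.1]), array([682.4, -24.9]), array([621.7, -30.5])]
[array([678.3,  98. ]), array([677.6, 108.2]), array([618.4, 102.7])]
```

Request:
play_rows --pt "-15 -1 0 0 0.4" --pt "-15 -1 0 0 0.4" --pt "-15 -1 20 0 0.6" --pt "0 -20 30 -10 0.85" --pt "0 -20 30 -10 0.85" --pt "20 -20 20 -10 0.85" --pt "20 -20 0 -10 0.85" --pt "20 -10 0 -10 0.85" --pt "20 -10 0 -10 0.85" --pt "10 -10 0 -10 0.85" --pt "0 0 0 -10 0.85" --pt "0 0 0 -10 0.85" --pt "0 0 0 0 0.85" --pt "0 0 0 0 0.85"

```text
time_s: 8.9
ee_pos: [657.7, -192.0, 145.2]
ee_rot: [179.9, 0.0, 93.0]
force: [-0.0, -0.6, -0.2]
gripper_width: 14.0
```

```bash
python3 - <<'E'
from h import *
s=env.state(); print(s['ee_pos'],s['qpos'])
grab('scene','sc4.png');grab('wrist','w4.png')
b=cv2.imread('pics/sc4.png')[190:280,170:300]
cv2.imwrite('pics/b4.png',cv2.resize(b,None,fx=6,fy=6,interpolation=cv2.INTER_CUBIC))
E
```

```text
[ 657.66857204 -192.01054796  145.21542321] [-1.72392004e+01  3.12867354e+01  8.06504914e+01  4.42816057e-03
  6.80090750e+01 -2.02600446e+01]
```

View pics/b4.png

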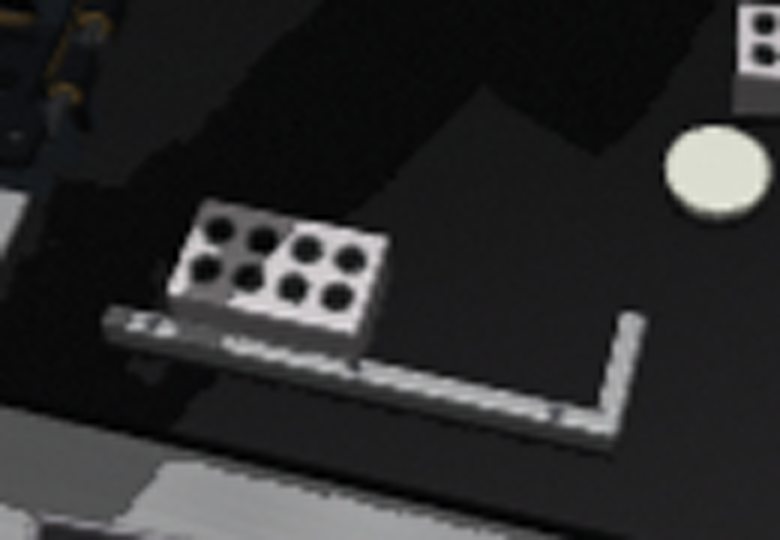

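View pics/w4.png

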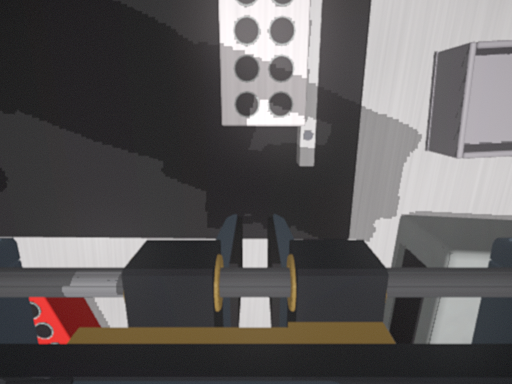

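The wrist view shows the block's side parallel to and against the rail. Its near end is at row 125, columns 222–310, and the fingers are centred at column 255. Next I'll lower behind the end and push along the rail.

Request:
play_rows --pt "0 0 -20 0 0.85" --pt "0 0 -20 0 0.85" --pt "0 0 -20 0 0.85" --pt "0 0 -20 0 0.85" --pt "0 0 -20 0 0.85" --pt "0 0 0 0 0.85" --pt "-0.4 8 0 0 0.85" --pt "-0.4 8 0 0 0.85" --pt "-0.4 8 0 0 0.85" --pt "-0.4 8 0 0 0.85" --pt "-0.4 8 0 0 0.85" --pt "-0.4 8 0 0 0.85" --pt "-0.4 8 0 0 0.85" --pt "-0.4 8 0 0 0.85"

```text
time_s: 10.75
ee_pos: [654.5, -128.3, 45.1]
ee_rot: [180.0, 0.1, 92.9]
force: [-0.9, -4.4, -0.2]
gripper_width: 13.4
```

```bash
python3 - <<'E'
from h import *
grab('scene','sc5.png');grab('wrist','w5.png')
b=cv2.imread('pics/sc5.png')[190:280,170:300]
cv2.imwrite('pics/b5.png',cv2.resize(b,None,fx=6,fy=6,interpolation=cv2.INTER_CUBIC))
E
```

```text
(no output)
```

View pics/b5.png

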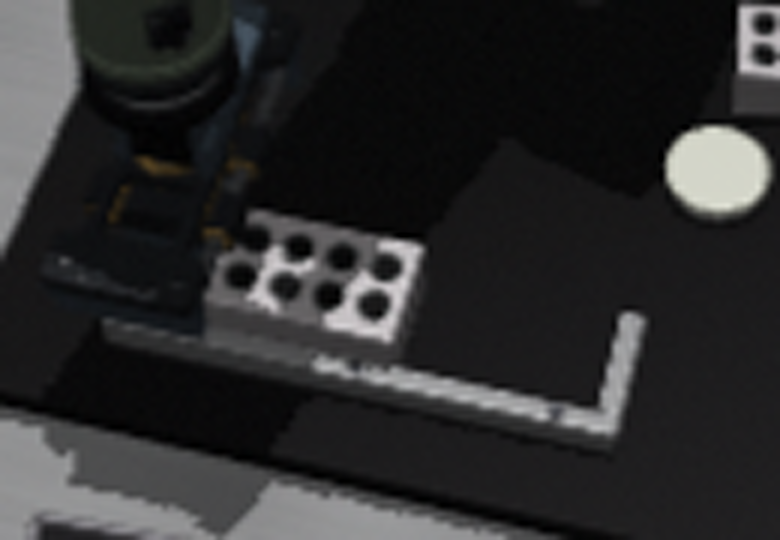

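Request:
play_rows --pt "-0.4 8 0 0 0.85" --pt "-0.4 8 0 0 0.85" --pt "-0.4 8 0 0 0.85" --pt "-0.4 8 0 0 0.85" --pt "-0.4 8 0 0 0.85" --pt "-0.4 8 0 0 0.85" --pt "-0.4 8 0 0 0.85" --pt "-0.4 8 0 0 0.85" --pt "-0.4 8 0 0 0.85" --pt "-0.4 8 0 0 0.85" --pt "-0.4 8 0 0 0.85" --pt "-0.2 4 0 0 0.85" --pt "-0.1 2 0 0 0.85" --pt "0 0 0 0 0.85"

```text
time_s: 12.6
ee_pos: [649.7, -34.0, 45.0]
ee_rot: [-180.0, -0.0, 92.9]
force: [-0.3, -3.9, 1.2]
gripper_width: 13.6
```

```bash
python3 - <<'E'
from h import *
grab('scene','sc6.png')
b=cv2.imread('pics/sc6.png')[190:280,170:300]
cv2.imwrite('pics/b6.png',cv2.resize(b,None,fx=6,fy=6,interpolation=cv2.INTER_CUBIC))
E
```

```text
(no output)
```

View pics/b6.png

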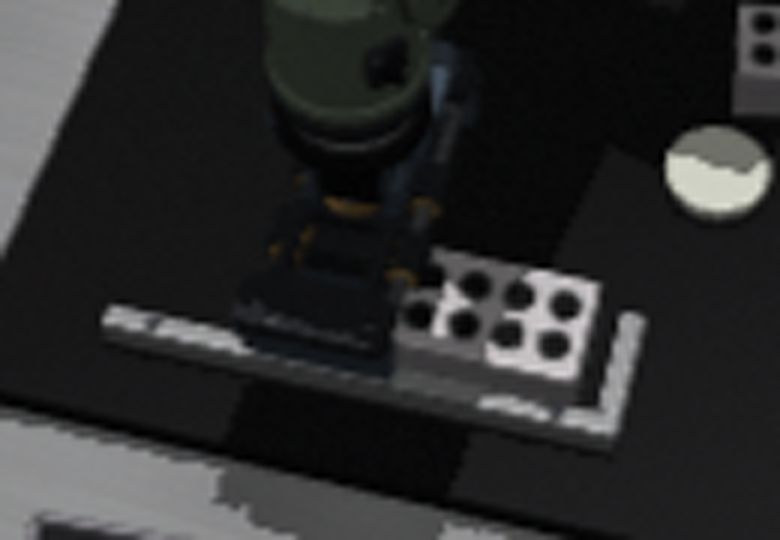

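The block is still along the rail, with a gap of roughly 12 mm to the leg. I'll close it slowly and watch the force.

Request:
play_rows --pt "-0.1 2 0 0 0.85" --pt "-0.1 2 0 0 0.85" --pt "-0.1 2 0 0 0.85" --pt "-0.1 2 0 0 0.85" --pt "0 1 0 0 0.85" --pt "0 1 0 0 0.85" --pt "0 0 0 0 0.85"

```text
time_s: 13.52
ee_pos: [649.2, -24.5, 45.0]
ee_rot: [-180.0, 0.0, 92.9]
force: [-1.3, -5.2, 1.5]
gripper_width: 13.7
```

Request:
play_rows --pt "-0.1 1 0 0 0.85" --pt "-0.1 1 0 0 0.85" --pt "0 0 0 0 0.85"

```text
time_s: 13.9
ee_pos: [649.1, -22.5, 45.0]
ee_rot: [-180.0, 0.0, 92.9]
force: [-1.4, -6.2, 2.1]
gripper_width: 13.7
```

Request:
play_rows --pt "-0.1 1 0 0 0.85" --pt "0 1 0 0 0.85" --pt "0 0 0 0 0.85"

```text
time_s: 14.28
ee_pos: [649.0, -21.5, 45.1]
ee_rot: [-180.0, 0.1, 92.9]
force: [-1.0, -8.0, 2.1]
gripper_width: 13.3
```

Request:
play_rows --pt "0 1 0 0 0.85" --pt "0 0 0 0 0.85"

```text
time_s: 14.52
ee_pos: [649.1, -21.4, 45.1]
ee_rot: [-180.0, 0.2, 92.9]
force: [-1.3, -11.7, 1.8]
gripper_width: 13.7
```

Request:
play_rows --pt "0 1 0 0 0.85" --pt "0 0 0 0 0.85"

```text
time_s: 14.78
ee_pos: [649.1, -21.4, 45.1]
ee_rot: [-180.0, 0.3, 92.9]
force: [-1.5, -14.6, 2.4]
gripper_width: 13.5
```

The fingers stopped at y = -21.4 while the force rose, so the block is against the leg. I'll back off and look.

Request:
play_rows --pt "0.4 -10 0 0 0.85" --pt "0.5 -15 0 0 0.85" --pt "0.5 -15 0 0 0.85" --pt "0 0 30 0 0.85" --pt "0 0 40 0 0.85" --pt "-30 -20 40 0 0.85" --pt "-45 -20 0 0 0.85" --pt "-45 -20 0 0 0.85" --pt "-45 -20 0 0 0.85" --pt "-45 -20 0 0 0.85" --pt "-30 -20 0 0 0.85" --pt "0 -20 0 0 0.85" --pt "0 0 0 0 0.85"

```text
time_s: 16.4
ee_pos: [410.4, -199.1, 155.3]
ee_rot: [179.9, 0.0, 92.7]
force: [-0.6, 0.0, 0.5]
gripper_width: 13.6
```

```bash
python3 - <<'E'
from h import *
for n in ['scene','top']:
    grab(n,n+'7.png')
b=cv2.imread('pics/scene7.png')[200:275,210:300]
cv2.imwrite('pics/b7.png',cv2.resize(b,None,fx=8,fy=8,interpolation=cv2.INTER_CUBIC))
b=cv2.imread('pics/top7.png')[90:240,180:365]
cv2.imwrite('pics/a7.png',cv2.resize(b,None,fx=4,fy=4,interpolation=cv2.INTER_CUBIC))
E
```

```text
(no output)
```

View pics/b7.png

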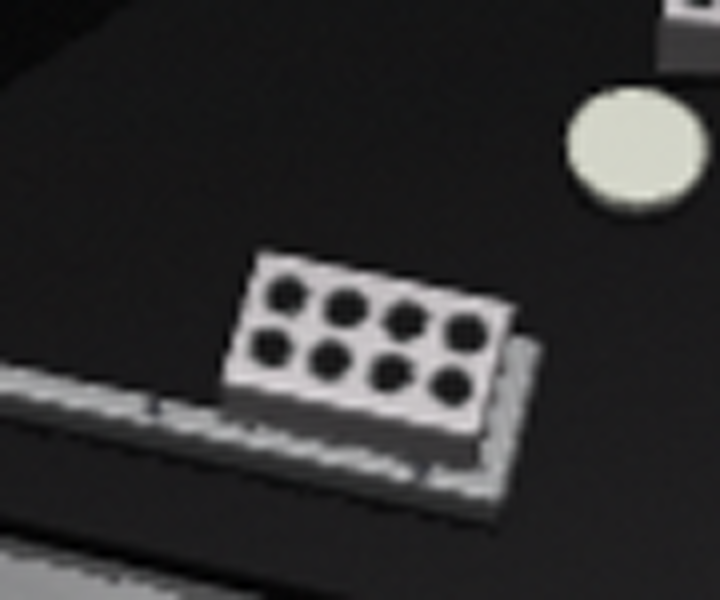

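View pics/a7.png

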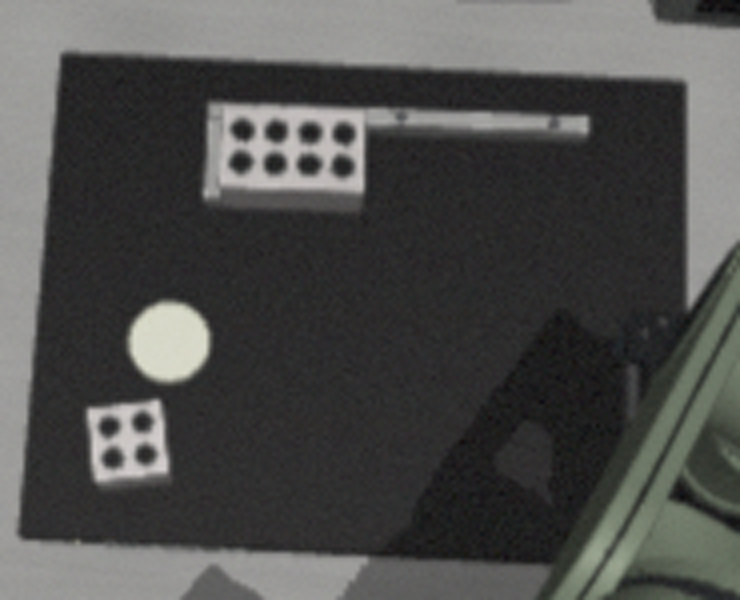

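```bash
python3 - <<'E'
from h import *
def T(p,z): return ray('top',(180+(p[0]+.5)/4-.5,90+(p[1]+.5)/4-.5),z)[:2]
def S(p,z): return ray('scene',(210+(p[0]+.5)/8-.5,200+(p[1]+.5)/8-.5),z)[:2]
for F,cs,hs,stop in [(T,[(222,103),(366,108),(364,193),(221,188)],[(242,131),(277,132),(310,132),(344,133),(343,166),(309,164),(275,163),(241,162)],None),
           (S,[(484,434),(226,382),(258,252),(515,304)],[(452,387),(392,373),(330,360),(270,348),(287,295),(347,308),(405,320),(466,333)],None)]:
    C=np.array([F(p,67) for p in cs]);H=np.array([F(p,67) for p in hs])
    d=H[0]+H[1]+H[7]+H[6]-H[2]-H[3]-H[4]-H[5];d2=C[0]+C[3]-C[1]-C[2]
    a=np.radians(2.9);R=np.array([[np.cos(a),-np.sin(a)],[np.sin(a),np.cos(a)]])
    for c in (C.mean(0),H.mean(0)): print(c.round(1),(R.T@(c-[678,97.5])).round(1))
    print([np.degrees(np.arctan2(-v[0],v[1])).round(2) for v in (d,d2)])
E
```

```text
[651.2  45.4] [-29.4 -50.7]
[651.1  45.8] [-29.5 -50.3]
[np.float64(3.74), np.float64(3.19)]
[653.5  46.8] [-27.  -49.4]
[653.   45.9] [-27.6 -50.3]
[np.float64(3.18), np.float64(3.81)]
```

The measurements fit a seated block (centre at about -29, -50 and 3.5° against 2.9°). I'll press it gently against the rail once with both fingers, to square it up and confirm.

Request:
play_rows --pt "0 27 0 10 0.6" --pt "10 27 0 10 0.4" --pt "20 27 0 10 0.4" --pt "20 27 0 10 0.4" --pt "20 27 0 10 0.4" --pt "20 27 0 10 0.4" --pt "20 27 0 10 0.4" --pt "20 27 0 10 0.4" --pt "25 27 0 10 0.4" --pt "0 0 -30 0 0.4" --pt "0 0 -30 0 0.4" --pt "0 0 -30 0 0.4" --pt "0 0 -20 0 0.4" --pt "0 0 0 0 0.4"

```text
time_s: 18.25
ee_pos: [564.1, 45.9, 43.3]
ee_rot: [180.0, -0.2, -177.1]
force: [0.2, -0.6, 0.3]
gripper_width: 55.1
```

Request:
play_rows --pt "6 0.3 0 0 0.4" --pt "6 0.3 0 0 0.4" --pt "6 0.3 0 0 0.4" --pt "6 0.3 0 0 0.4" --pt "6 0.3 0 0 0.4" --pt "3 0.1 0 0 0.4" --pt "2 0.1 0 0 0.4" --pt "2 0.1 0 0 0.4" --pt "0 0 0 0 0.4"

```text
time_s: 19.38
ee_pos: [602.5, 46.8, 45.0]
ee_rot: [180.0, -0.0, -177.1]
force: [-0.4, 0.2, -0.3]
gripper_width: 55.0
```

Request:
play_rows --pt "1 0 0 0 0.4" --pt "1 0 0 0 0.4" --pt "0 0 0 0 0.4"

```text
time_s: 19.75
ee_pos: [603.8, 46.8, 44.9]
ee_rot: [180.0, -0.1, -177.1]
force: [-2.6, -0.4, 1.7]
gripper_width: 54.6
```

Request:
play_rows --pt "1 0 0 0 0.4" --pt "1 0 0 0 0.4" --pt "0 0 0 0 0.4"

```text
time_s: 20.12
ee_pos: [603.8, 46.8, 45.0]
ee_rot: [180.0, -0.3, -177.1]
force: [-7.1, -0.9, 6.4]
gripper_width: 54.9
```

Contact came at x = 603.8, where 604 was predicted for a block flush with the rail, and it didn't move further. I'll withdraw and check.

Request:
play_rows --pt "-15 0 0 0 0.4" --pt "-15 0 0 0 0.4" --pt "-10 0 10 0 0.4" --pt "0 0 40 0 0.4" --pt "0 0 40 0 0.4" --pt "-20 -30 30 0 0.4" --pt "-30 -40 0 0 0.4" --pt "-30 -40 0 0 0.4" --pt "-30 -40 0 0 0.4" --pt "-30 -40 0 0 0.4" --pt "0 -40 0 0 0.4" --pt "0 0 0 0 0.4" --pt "0 0 0 0 0.4"

```text
time_s: 21.75
ee_pos: [426.4, -182.7, 165.3]
ee_rot: [180.0, 0.0, -177.1]
force: [0.0, 0.7, -0.0]
gripper_width: 54.7
```

```bash
python3 - <<'E'
from h import *
for n in ['scene','top']:
    grab(n,n+'8.png')
b=cv2.imread('pics/scene8.png')[200:275,210:300]
b=cv2.resize(b,None,fx=5,fy=5,interpolation=cv2.INTER_CUBIC)
a=cv2.imread('pics/top8.png')[90:240,180:365]
a=cv2.resize(a,None,fx=4,fy=4,interpolation=cv2.INTER_CUBIC)
cv2.imwrite('pics/a8.png',a);cv2.imwrite('pics/b8.png',b)
E
```

```text
(no output)
```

View pics/a8.png

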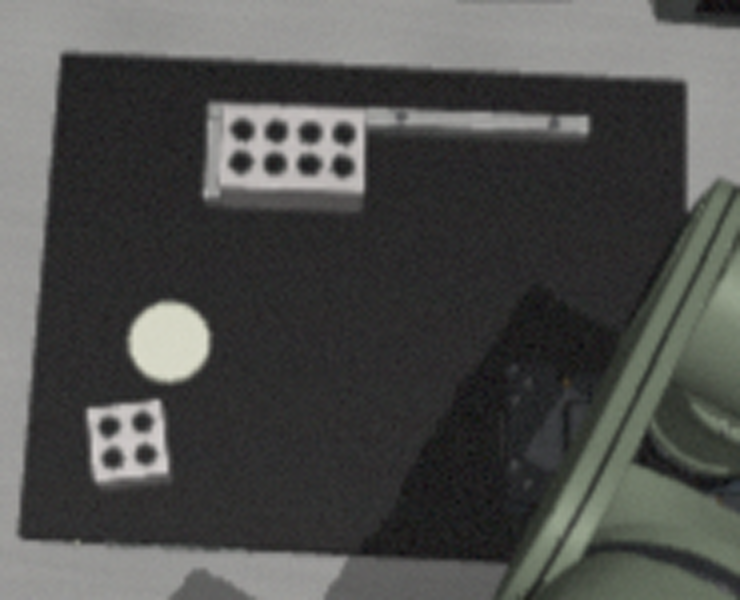

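View pics/scene8.png

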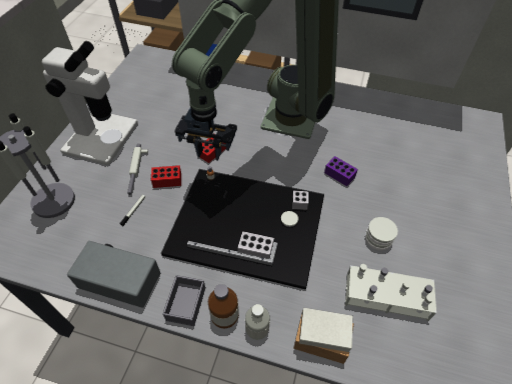

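The block sits in the corner, unchanged by the final press. The dish, small block, vial at (210,173) in the scene view, pen, pipette and dish stack are all where they started. The gripper is clear, so I'm handing the job in.

```bash
python3 -c "
from workcell import env
print(env.state()['time_s'],env.job_done())"
```

```text
the job is handed in; nothing more can be done
21.85 None
```

The tube block is seated in the corner stop, and the job was handed in at 21.9 s. I pushed it in +x with two spread fingers until its long side met the rail. Then I pushed its end along the rail to the short leg and pressed it once more, lightly, against the rail.

**Contact:** the fingers stopped moving while the force rose at both faces, to 14.6 N at the leg and 10.3 N at the rail. In the last press the block did not move, and contact came at x = 603.8 mm against about 604 mm predicted.

**Position:** I measured this before the last press. The later pictures showed no change, but I did not measure again.

| | Seated target | Top view | Scene view |
|---|---|---|---|
| x in the stop's frame (mm) | -30 | -29.5 | about -27.3 |
| y in the stop's frame (mm) | -50 | -50.5 | about -50 |
| yaw error (degrees) | 0 | 0.3–0.8 | 0.3–0.9 |

- **Disagreement:** the two views differ by about 2 mm in x, which is roughly the calibration error. All these values are within the limits of 4 mm and 0.04 rad (2.3°).
- **Bystanders:** by eye, none had moved in the last pictures. I did not measure them again.

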